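# Refit the toy carousel's handle and turn it to its stop

### The job

The square-bored wooden handle of the toy carousel has come off: fit it right way up on the carousel's square shaft, fully home on the white shoulder, and then turn the carousel clockwise (seen from above) until it reaches its stop. Leave the handle in place on the shaft, and leave the other toys where they are.

Things in the scene. Friction and masses are not known exactly. Their poses are not given: they have to be found in the camera images.
- handle: Loose wooden handle, upright on the counter, 0.08-0.17 kg. Square hub 40 x 40 mm, 34 mm high, with a 22.5 mm square bore right through along z, parallel to the hub's sides. Two arms, 16 mm wide, 12 to 28 mm above the underside, reach along its +x and -x to 54 mm from the centre. Grip the hub's two free faces, which look along its y, 40 mm apart. Origin: centre of the underside, on the bore's axis.
- shaft_seat (a point): Centre of the carousel's white shoulder (60 mm across, 72 mm above the counter) on which the fitted handle's underside rests. The dark steel shaft stands on it: 20 mm square, sides along this frame's x and y, 24 mm high, topped by the nose. z up; turns with the platter. The handle fits in any of four quarter-turn positions, with 1.25 mm clearance a side (about 7 degrees of play).
- nose_tip (a point): Centre of the top of the shaft's round tapered nose, on the carousel's axis, 32 mm above the shoulder. The nose is 18.4 mm across where it meets the square shaft, 12 mm at the top, 8 mm high. Axes as the shaft's.
- platter (a joint): Turn of the carousel's red platter (200 mm across, top 37 mm above the counter) and its shaft, rad; grows clockwise seen from above; hard stop at 2.0, starts at 1.0 to 1.4. Stiff (0.12 N m friction), stays where left. Two ducks and two bears, up to 42 mm high, are fixed on it 77 mm from the axis, at 45 degrees to the shaft's sides. At the stop a white lug on its rim meets the steel pin.
- stand: The carousel's white round stand, 170 mm across and 25 mm high, fixed to the counter, with a 44 mm high steel stop pin 122 mm from the axis. Origin: centre of its underside, on the carousel's axis.
- ring: flat round wooden ring with a ROUND hole: 58 mm outside, 20 mm hole, 18 mm high; not part of the job; origin centre of underside
- duck: small yellow toy duck, about 50 mm long, 47 mm high; not part of the job; origin centre of underside
- bear: small dark wooden bear figure, 38 mm across, 45 mm high; not part of the job; origin centre of underside
- car: blue and white toy car 70 x 46 x 38 mm; not part of the job; origin centre of underside
- cup: green plastic toy cup, 68 mm across the rim, 60 mm high; not part of the job; origin centre of underside
- house: little wooden house with a green roof, 40 x 56 mm, 62 mm high; not part of the job; origin centre of underside

How it is judged:
By the outcome, as a careful person would: the job done as asked, in the order asked, and still so for the second after the job is handed in, with the robot touching nothing.
It also fails if it takes over 51 s, if anything falls off the work surface, if the arm or the gripper's body presses on something with over 40 N, if the wrist force passes 120 N, or if a joint passes its speed limit or range.

### The arm

A 6-joint arm with a two-finger parallel gripper is mounted at the origin on the work surface. World frame = base frame: x ahead of the robot, y to its left, z up, the work surface at z = 0. Lengths are in mm, angles in rad, forces in N, time in s.
With the tool pointing down it reaches from about 375 to 925 mm from the base axis. Payload 5.7 kg.
Tool frame: the origin (TCP) lies at the very end of the fingers, on their centre line; the grasp point (between the pads) lies 19 mm behind it; z points along the fingers, y is the line along which they close (so a half turn about z gives the same grasp; the last joint's range is limited). The gripper opens to 85 mm and grips with 20 to 120 N. Pads are 22 mm wide; open, the fingers measure 114 mm over their backs; the gripper's body (76 mm by 85 mm) begins 54 mm behind the grasp point. The pads swing forward as they close: fully open they stand 13 mm farther back than shut.
Start: joints at [-1.219, 0.359, 1.51, -0, 1.272, -0.115], TCP at [269.999, -535.783, 231.267] pointing down, gripper open.
Joint ranges: [-2.97, 2.97], [-1.01, 2.36], [0.21, 2.38], [-0.96, 4.11], [0.2, 2.71], [-2.98, 2.98]. Speed limits (rad/s): [2.39, 2.39, 3.14, 3.14, 3.14, 3.14].

### API

Orientations are given as a unit quaternion [w, x, y, z].
In Python, from station import env gives the robot as it stands.
- The arm moves only by the shell command python3 -m jog 'ROWS' [FORCE]. ROWS is JSON, a list that holds one entry, the list of rows, each a list of 7 numbers: the opening, from -1 (shut) to 1 (fully open), then the shift along the world's x, y, z in cm, then the turn, a rotation vector about the world's x, y, z in rad. In form: [[[grip, tx, ty, tz, wx, wy, wz], ...]]. A call has 1 to 5 rows; each row is the pose to reach, as a shift and turn from the pose commanded when the call began; what a row does not reach only later rows make up. A row lasts 1/10 s, in which the tool goes at most 50 mm and 8.59 degrees, less where a joint would pass 70% of its speed; a pose out of reach is approached as far as the arm can. A call with a gripper value outside its range is refused whole. The fingers move at their own pace and stop on an object; FORCE is the grip in N (left out, the last holds). Time passes only in rows, so rows that repeat a pose let the fingers close. It gives the time, the measured TCP pose, the force, the opening and the grip force at its end, in the units of the state.
- env.observe(): the state, without advancing time (a new reading comes with each control period).
- env.capture(name): name is "scene" or "top" or "wrist"; returns a dict with "color" (384x512x3 uint8, blue, green, red), "camera_matrix" (3x3 intrinsics, pixels), "k1" (the pictures are not rectified: a ray, as slopes to the right and down, at radius r is drawn at 1 + k1 r^2 times it, then the intrinsics apply), "rvec" (rotation vector, rad) and "tvec" (3), from world to camera coordinates, as OpenCV has them; the wrist camera has in their place "tool_from_camera" (4x4, takes a point from camera to tool coordinates, whose origin is the TCP and whose axes are the flange's). Camera axes: x right, y down, z forward; pixel columns grow to the right and rows downward; lengths in mm; the calibration is good to about 2 mm. A picture is of the moment at which its call begins: read the wrist's pose just before it. There is no depth.
- env.close_job(): hands the job in; it is judged then, once.
The state is a dict: "time": time; "qpos": joint angles; "joint_velocities": joint speeds; "effort": joint torques, N m; "tcp_pos": TCP position; "orientation": TCP orientation; "contact_force": force on the tool from outside, world axes, zero at the start; "wrist_torque": the same for the moment, N m; "width": opening from 0.0 (shut) to 1.0 (fully open); "finger_force": force on a finger pad.
Only numpy, scipy, OpenCV 4.12 (cv2) and the standard library are available. Lean on these libraries where they do the work, as an engineer would, in place of code of your own. Each camera call takes 0.05 s, during which the arm holds its last target. There are 200 camera calls.

## Working session

There is one attempt and no reset: what is moved stays moved. The work goes in short steps, Python scripts to look and compute and a shell command to move; the robot and the scene stay as the last step left them, time stands still between calls to the robot, and variables do not carry over. Pictures are saved under pics/ and viewed, at most 10 in all, crops included, and the job is handed in when it is done.

```bash
ls; mkdir -p pics
python3 - <<'E'
from station import env
import cv2,numpy as np
for n in("scene","top"):
    c=env.capture(n); cv2.imwrite(f"pics/{n}0.png",c["color"])
    print(n,c["camera_matrix"],c["k1"],c["rvec"],c["tvec"])
    np.savez(f"pics/{n}0.npz",K=c["camera_matrix"],k1=c["k1"],r=c["rvec"],t=c["tvec"])
print(env.observe())
E
```

```text
pics
scene [[381.2204222    0.         254.54363756]
 [  0.         381.2204222  192.74016318]
 [  0.           0.           1.        ]] 0.04425585662874484 [ 0.66510389  2.678285   -1.06555208] [ 502.78700475 -129.26681929 1385.64271517]
top [[387.3768072    0.         255.80843706]
 [  0.         387.3768072  188.66686392]
 [  0.           0.           1.        ]] -0.03837047679218082 [ 2.14478674 -2.1006142   0.18270598] [  -6.56583153  559.4413494  1201.71416504]
{'time': 0.1, 'qpos': array([-1.21912343e+00,  3.59424392e-01,  1.51132715e+00, -2.00322163e-05,
        1.27250332e+00, -1.15111533e-01]), 'joint_velocities': array([-0.00107009, -0.0009032 , -0.00422756, -0.00147055,  0.00055308,
        0.00060808]), 'effort': array([ 6.55666845e-04, -5.28647554e+01, -2.79348511e+01, -6.85465807e-05,
        4.97893256e-03,  4.39763426e-05]), 'tcp_pos': array([ 269.77770635, -535.24105746,  230.54163344]), 'orientation': array([-8.24166243e-04,  9.72886427e-01,  2.31281882e-01, -1.07578797e-04]), 'contact_force': array([-0.33946181, -0.42143329,  0.54194956]), 'wrist_torque': array([ 0.00438032,  0.01467149, -0.0479962 ]), 'finger_force': 0.0, 'width': 0.9967876121935321}
```

View pics/scene0.png

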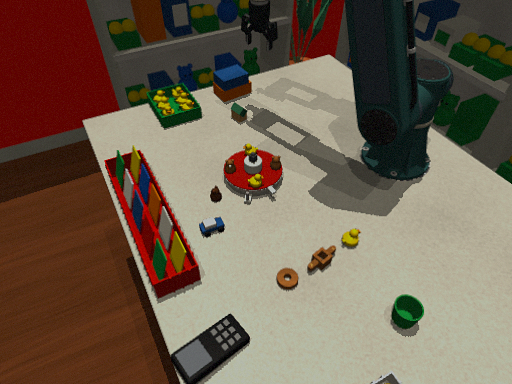

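View pics/top0.png

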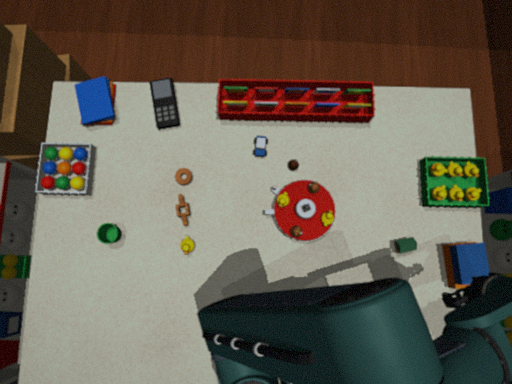

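The handle is at about (183,209) in the top view and the shaft at about (306,209). In the top view the stop pin and the lug are to the left of the platter. I'll enlarge both areas.

```bash
cat > h.py <<'E'
import numpy as np,cv2
from scipy.spatial.transform import Rotation as R
def unproj(c,uv,z):
    K=c["K"];k=float(c["k1"]);uv=np.atleast_2d(uv).astype(float)
    s=cv2.undistortPoints(uv[:,None],K,np.array([k,0,0,0.]))[:,0]
    M=R.from_rotvec(np.ravel(c["r"])).as_matrix();t=np.ravel(c["t"])
    o=-M.T@t; d=np.c_[s,np.ones(len(s))]@M
    return o+d*((z-o[2])/d[:,2])[:,None]
def proj(c,P):
    return cv2.projectPoints(np.atleast_2d(P).astype(float),c["r"],c["t"],c["K"],np.array([float(c["k1"]),0,0,0]))[0][:,0]
def wristcam(cap,st):
    q=st["orientation"];T=np.eye(4);T[:3,:3]=R.from_quat(np.r_[q[1:],q[0]]).as_matrix();T[:3,3]=st["tcp_pos"]
    W=np.linalg.inv(T@cap["tool_from_camera"])
    return dict(K=cap["camera_matrix"],k1=cap["k1"],r=R.from_matrix(W[:3,:3]).as_rotvec(),t=W[:3,3])
E
python3 - <<'E'
from h import *
im=cv2.imread("pics/top0.png");c=np.load("pics/top0.npz")
a=cv2.resize(im[185:235,160:210],(400,400),interpolation=cv2.INTER_CUBIC)
b=cv2.resize(im[170:250,260:340],(400,400),interpolation=cv2.INTER_CUBIC)
cv2.imwrite("pics/crop0.png",np.hstack([a,b]))
print(unproj(c,(183,209),30),unproj(c,(306,209),104),unproj(c,[(264,212),(273,190)],40))
E
```

```text
[[490.96199606 241.53122825  30.        ]] [[ 489.52442978 -150.57607552  104.        ]] [[485.44643513 -22.86458258  40.        ]
 [558.11583884 -50.90357633  40.        ]]
```

View pics/crop0.png

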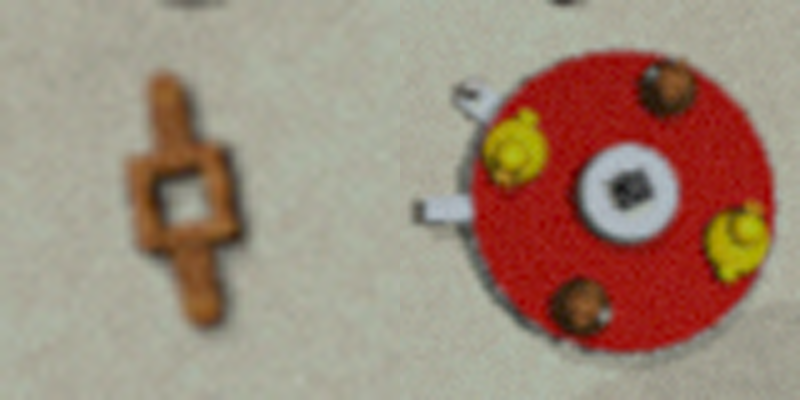

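```bash
python3 -m jog '[[[1,22,38.5,3,0,0,-0.3],[1,22,38.5,3,0,0,-0.3],[1,22,38.5,3,0,0,-0.3],[1,22,38.5,3,0,0,-0.3],[1,22,38.5,3,0,0,-0.3]]]' 60
python3 - <<'E'
from station import env
np=__import__('numpy')
c=env.capture("wrist");print(c["tool_from_camera"].round(3),c["camera_matrix"],c["k1"])
E
```

```text
time: 0.6
tcp_pos: [393.7, -318.1, 247.9]
orientation: [-0.0, 0.997, 0.083, -0.0]
contact_force: [0.7, -0.4, 1.0]
width: 1.0
finger_force: 0.0
[[ 1.00000e-03 -9.52000e-01 -3.05000e-01  7.83160e+01]
 [ 1.00000e+00  1.00000e-03 -0.00000e+00 -9.93000e-01]
 [ 1.00000e-03 -3.05000e-01  9.52000e-01 -1.42302e+02]
 [ 0.00000e+00  0.00000e+00  0.00000e+00  1.00000e+00]] [[339.7040517    0.         262.11543283]
 [  0.         339.7040517  194.67953654]
 [  0.           0.           1.        ]] -0.07587281702832717
```

```bash
python3 -m jog '[[[1,9.6,16.8,0,0,0,0],[1,9.6,16.8,0,0,0,0],[1,9.6,16.8,0,0,0,0],[1,9.6,16.8,0,0,0,0],[1,9.6,16.8,0,0,0,0]]]'
cat > look.py <<'E'
import sys
from station import env
from h import *
st=env.observe();cap=env.capture("wrist");c=wristcam(cap,st);n=sys.argv[1]
np.savez(f"pics/{n}.npz",**c);cv2.imwrite(f"pics/{n}.png",cap["color"])
print(st["tcp_pos"],st["orientation"],st["joint_velocities"].round(3))
E
python3 look.py w1
```

```text
time: 1.15
tcp_pos: [491.0, -147.7, 247.9]
orientation: [-0.001, 0.996, 0.086, 0.0]
contact_force: [0.6, 0.7, 0.0]
width: 0.998
finger_force: 0.0
[ 491.03932067 -147.6879979   247.85343123] [-1.08254137e-03  9.96304203e-01  8.58871216e-02  4.06170683e-04] [-0.077 -0.005  0.012 -0.06   0.001 -0.073]
```

View pics/w1.png

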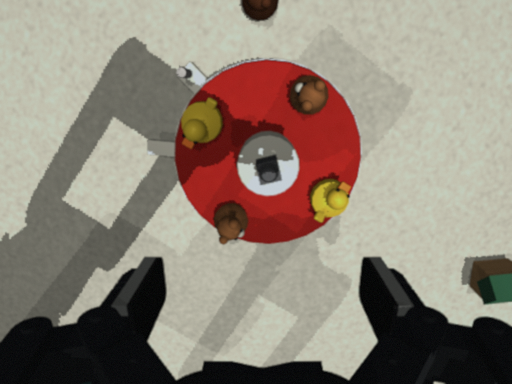

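Run:
```python
from h import *
from scipy.optimize import least_squares
for n in("w1","top0","scene0"):
    im=cv2.imread(f"pics/{n}.png");c=np.load(f"pics/{n}.npz")
    hsv=cv2.cvtColor(im,cv2.COLOR_BGR2HSV)
    m=(((hsv[...,0]<6)|(hsv[...,0]>174))&(hsv[...,1]>170)&(hsv[...,2]>50)).astype(np.uint8)
    uv0=proj(c,[490,-150,37])[0]
    num,l,s,ce=cv2.connectedComponentsWithStats(m)
    k=min([i for i in range(1,num) if s[i,4]>500],key=lambda i:np.hypot(*(ce[i]-uv0)))
    h=cv2.convexHull(cv2.findContours((l==k).astype(np.uint8),0,cv2.CHAIN_APPROX_NONE)[0][0])[:,0]
    P=unproj(c,h,37)[:,:2]
    r=least_squares(lambda p:np.hypot(*(P-p[:2]).T)-p[2],[490,-150,100],loss="soft_l1")
    print(n,r.x,np.abs(r.fun).mean(),s[k,4])
c=np.load("pics/w1.npz")
an=unproj(c,[(312,93),(203,120),(330,200),(231,222)],55);C=np.array([490.,-150])
d=an[:,:2]-C;print(an.round(1),np.hypot(*d.T),np.degrees(np.arctan2(d[:,1],d[:,0])))
im=cv2.imread("pics/w1.png");cv2.imwrite("pics/w1c.png",cv2.resize(im[125:205,225:310],None,fx=7,fy=7,interpolation=cv2.INTER_CUBIC))
```

```text
w1 [ 497.71042487 -150.48899227   97.37804021] 0.16768011732255197 18017
top0 [ 496.20644493 -152.06850675   96.51590105] 0.4487415142953603 1886
scene0 [ 497.852027   -149.21472416   98.22472147] 0.4663175710209848 1080
[[ 570.8 -180.4   55. ]
 [ 527.7  -81.3   55. ]
 [ 469.  -221.9   55. ]
 [ 426.6 -123.7   55. ]] [86.36735214 78.38191985 74.91879736 68.57434123] [ -20.63140286   61.25205972 -106.30679013  157.49137136]
```

View pics/w1c.png

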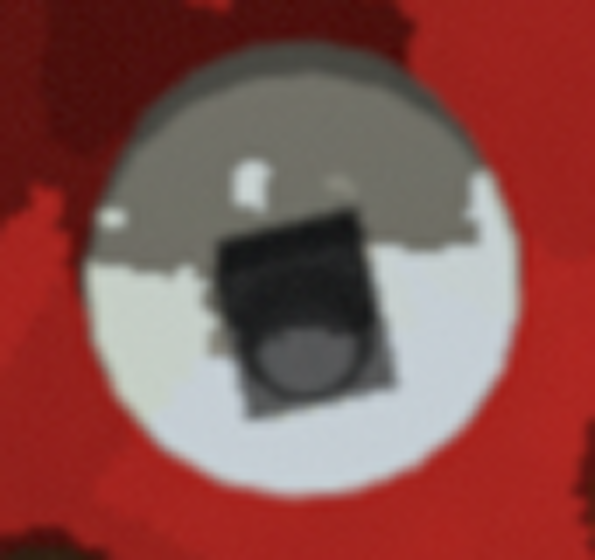

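Run:
```python
from h import *
c=np.load("pics/w1.npz");px=lambda u,v:(225-.5+(u+.5)/7,125-.5+(v+.5)/7)
a,b=unproj(c,[px(250,418),px(397,385)],96);d=b-a;L=np.hypot(*d[:2]);print(a,b,L,"ang",np.degrees(np.arctan2(d[1],d[0])))
nrm=np.array([-d[1],d[0],0])/L;nrm*=np.sign(nrm[0]);print("centre",(a+b)/2+10*nrm)
print("nose",unproj(c,px(305,348),104))
e=cv2.fitEllipse(np.array([px(85,270),px(520,300),px(300,497),px(302,72),px(155,430),px(450,440),px(135,160),px(475,160)],np.float32));print("shoulder",unproj(c,e[0],72),e)
for z in(37,50,60):
  C=np.array([497.7,-150.5]);an=unproj(c,[(312,93),(203,120),(330,200),(231,222)],z)[:,:2]-C
  t=np.degrees(np.arctan2(an[:,1],an[:,0]));print(z,np.hypot(*an.T),t,(t-45)%90)
# base edge of shaft bottom not visible; side edges
for p,q in(((218,245),(250,418)),((355,210),(397,385))):
  A=unproj(c,px(*q),96);B=unproj(c,px(*p),96);D=(B-A)[0];print(np.degrees(np.arctan2(D[1],D[0])))
```

```text
[ 484.74727342 -145.66843683   96.        ] [ 492.33461805 -163.46456465   96.        ] 19.346058097533916 ang -66.90911819225968
centre [ 497.73978497 -150.64459345   96.        ]
nose [[ 497.08129424 -150.51968379  104.        ]]
shoulder [[ 497.94196112 -150.75061605   72.        ]] ((268.0641784667969, 165.2271270751953), (60.094600677490234, 61.57697296142578), 103.53907012939453)
37 [80.14422676 77.22333605 83.41174309 83.23541197] [ -23.88084464   68.87049826 -114.09318767  160.86653377] [21.11915536 23.87049826 20.90681233 25.86653377]
50 [79.32364013 75.92409894 78.74777007 77.94641386] [ -22.71457175   67.21942098 -112.56033153  159.81226522] [22.28542825 22.21942098 22.43966847 24.81226522]
60 [78.71519318 74.96888817 75.20264837 73.89818332] [ -21.80117616   65.91123597 -111.25254154  158.89883335] [23.19882384 20.91123597 23.74745846 23.89883335]
19.90926686710046
23.85724209733311
```

```bash
python3 -m jog '[[[1,0,39,0,0,0,0],[1,0,39,0,0,0,0],[1,0,39,0,0,0,0],[1,0,39,0,0,0,0],[1,0,39,0,0,0,0]]]' >/dev/null;python3 -m jog '[[[1,0,14,-4,0,0,0],[1,0,14,-4,0,0,0],[1,0,14,-4,0,0,0],[1,0,14,-4,0,0,0],[1,0,14,-4,0,0,0]]]';python3 look.py w2
```

```text
time: 2.2
tcp_pos: [489.2, 237.3, 207.4]
orientation: [0.001, 0.996, 0.084, -0.001]
contact_force: [0.6, -0.8, 1.0]
width: 0.998
finger_force: 0.0
[489.1600498  237.26059894 207.37702007] [ 6.02758993e-04  9.96466568e-01  8.39849720e-02 -7.35392763e-04] [-0.034 -0.021  0.002 -0.005  0.004  0.001]
```

View pics/w2.png

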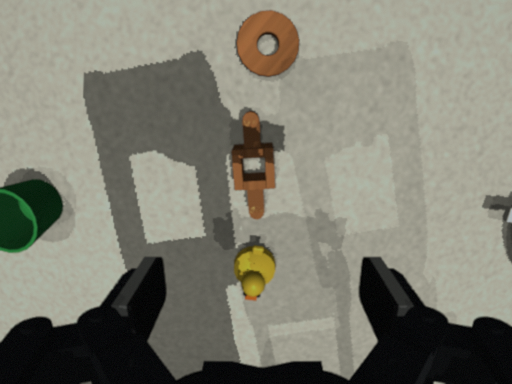

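Run:
```python
from h import *
im=cv2.imread("pics/w2.png");cv2.imwrite("pics/w2c.png",cv2.resize(im[105:225,215:295],None,fx=5,fy=5,interpolation=cv2.INTER_CUBIC))
```

```text
(no output)
```

View pics/w2c.png

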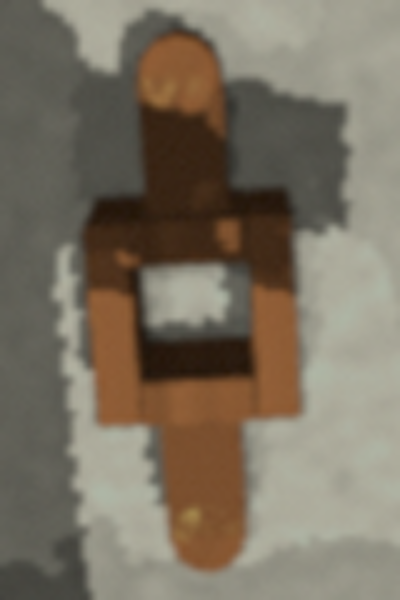

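```bash
python3 - <<'E'
from h import *
c=np.load("pics/w2.npz");px=lambda u,v:(215-.5+(u+.5)/5,105-.5+(v+.5)/5)
P=unproj(c,[px(85,228),px(288,215),px(300,413),px(98,424)],34)[:,:2]
print(P,P.mean(0))
for i in range(4):
  d=P[(i+1)%4]-P[i];print(np.hypot(*d),np.degrees(np.arctan2(d[1],d[0]))%90)
A=unproj(c,[px(182,32),px(208,570)],28)[:,:2];d=A[0]-A[1];print(A.mean(0),np.hypot(*d),np.degrees(np.arctan2(d[1],d[0])))
E
python3 -c "
from station import env
from h import *
q=env.observe()['orientation'];print(R.from_quat(np.r_[q[1:],q[0]]).as_matrix().round(4))"
```

```text
[[504.71854239 269.90723292]
 [513.52242954 232.79952874]
 [475.86703546 223.66672709]
 [467.07630347 261.95075562]] [490.29607772 247.08106109]
38.13777836386274 13.346781834658827
38.74708723437279 13.633061189095969
39.280323438868415 12.932017986767903
38.47393509423838 11.934992449175985
[490.53931444 246.7151748 ] 107.00975145425095 11.97437518342912
[[ 9.861e-01  1.659e-01 -7.000e-04]
 [ 1.659e-01 -9.861e-01 -1.100e-03]
 [-9.000e-04  1.000e-03 -1.000e+00]]
```

```bash
python3 -m jog '[[[1,0.1,1,-5,0,0,0.053],[1,0.1,1,-10,0,0,0.053],[1,0.1,1,-14,0,0,0.053],[1,0.1,1,-15,0,0,0.053],[1,0.1,1,-15,0,0,0.053]]]';python3 look.py w3
```

```text
time: 2.75
tcp_pos: [489.9, 246.1, 57.4]
orientation: [0.0, 0.994, 0.109, -0.001]
contact_force: [-0.2, -0.1, -0.4]
width: 1.002
finger_force: 0.0
[489.87892157 246.08748469  57.37490727] [ 4.39434911e-04  9.94077588e-01  1.08661781e-01 -1.47398605e-03] [ 0.012 -0.045 -0.047  0.001  0.019  0.001]
```

View pics/w3.png

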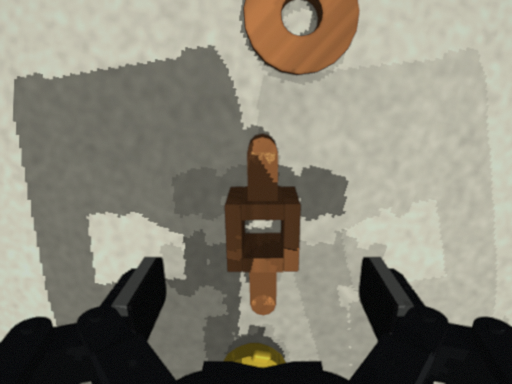

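The hub is centred between the fingers, at about (263,235), and square to them. I'll go down and grip.

```bash
python3 -m jog '[[[1,0.05,0.1,-3,0,0,0],[1,0.05,0.1,-5,0,0,0],[1,0.05,0.1,-5.4,0,0,0],[-0.2,0.05,0.1,-5.4,0,0,0],[-0.2,0.05,0.1,-5.4,0,0,0]]]' 60; python3 -m jog '[[[-1,0,0,0,0,0,0],[-1,0,0,0,0,0,0],[-1,0,0,0,0,0,0],[-1,0,0,0,0,0,0],[-1,0,0,0,0,0,0]]]' 60
```

```text
time: 3.3
tcp_pos: [492.4, 249.4, 6.0]
orientation: [-0.0, 0.994, 0.11, 0.002]
contact_force: [-0.9, -0.0, 0.8]
width: 0.693
finger_force: 0.0
time: 3.8
tcp_pos: [492.1, 249.4, 5.8]
orientation: [-0.0, 0.994, 0.11, 0.001]
contact_force: [-0.8, -1.1, 7.6]
width: 0.457
finger_force: 60.9
```

```bash
python3 -m jog '[[[-1,0,0,5,0,0,0],[-1,0,0,10,0,0,0],[-1,0,0,15,0,0,0],[-1,0,0,15,0,0,0],[-1,0,0,15,0,0,0]]]'; python3 -m jog '[[[-1,0.6,-40,0,0,0,0.176],[-1,0.6,-40,0,0,0,0.176],[-1,0.6,-40,0,0,0,0.176],[-1,0.6,-40,0,0,0,0.176],[-1,0.6,-40,0,0,0,0.176]]]';  python3 -m jog '[[[-1,0.3,-15,0,0,0,0],[-1,0.3,-15,0,0,0,0],[-1,0.3,-15,0,0,0,0],[-1,0.3,-15,0,0,0,0],[-1,0.3,-15,0,0,0,0]]]'
python3 - <<'E'
from station import env
for i in range(4):
    env.capture("top"); s=env.observe(); print(s["tcp_pos"].round(2),s["orientation"].round(4),s["contact_force"].round(2),s["width"])
E
python3 look.py w4
```

```text
time: 4.3
tcp_pos: [491.8, 249.4, 156.0]
orientation: [-0.001, 0.994, 0.11, 0.002]
contact_force: [0.4, -0.0, -1.9]
width: 0.458
finger_force: 61.3
time: 4.8
tcp_pos: [492.6, 1.5, 152.4]
orientation: [-0.001, 0.98, 0.197, -0.002]
contact_force: [1.5, 0.1, -1.2]
width: 0.452
finger_force: 61.2
time: 5.3
tcp_pos: [496.1, -147.5, 152.4]
orientation: [-0.001, 0.981, 0.195, -0.001]
contact_force: [0.5, 1.0, -1.6]
width: 0.459
finger_force: 61.4
[ 496.02 -146.19  152.52] [-0.0014  0.9806  0.196  -0.0015] [ 0.2   0.62 -0.74] 0.45968907956187666
[ 496.2  -145.52  152.78] [-0.0013  0.9805  0.1967 -0.0013] [ 0.45  1.36 -1.4 ] 0.4531884066909419
[ 496.52 -145.21  153.09] [-0.001   0.9804  0.1972 -0.001 ] [-0.98 -0.17 -1.27] 0.45742026828432025
[ 496.86 -145.15  153.37] [-8.000e-04  9.803e-01  1.975e-01 -8.000e-04] [ 0.29  1.24 -0.73] 0.4589500306694388
[ 496.86260621 -145.15199963  153.3697108 ] [-7.66460572e-04  9.80301232e-01  1.97505258e-01 -7.61507503e-04] [ 0.006 -0.004 -0.007 -0.003 -0.001 -0.004]
```

View pics/w4.png

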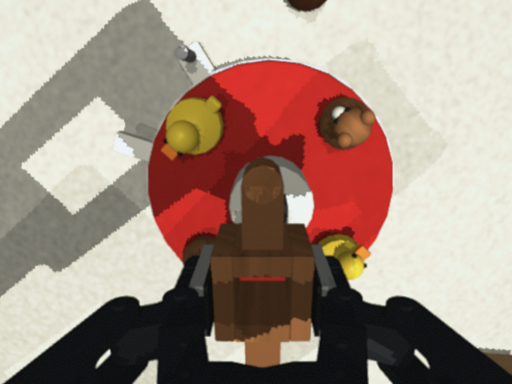

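Run:
```python
from h import *
im=cv2.imread("pics/w4.png").astype(int);c=np.load("pics/w4.npz")
q=np.array([-7.66e-4,.9803,.1975,-7.6e-4]);M=R.from_quat(np.r_[q[1:],q[0]]).as_matrix();p=np.array([496.86,-145.15,153.37])
print("yaw",np.degrees(np.arctan2(M[1,0],M[0,0])))
f=lambda x,y,z:proj(c,p+M@np.array([x,y,z]))[0].round(1)
for dx in(-4,-2,0,2):print(dx,"far/near top edge",f(20+dx,0,-28),f(-20+dx,0,-28),"far low",f(20+dx,0,6),"tips",f(54+dx,0,-14),f(54+dx,0,-22), "bore top",f(11.25+dx,0,-28),f(-11.25+dx,0,-28),"corner",f(20+dx,-20,-28),f(20+dx,20,-28),"arm z",f(20+dx,0,-22))
for u in(222,230,296,304):print(u,[int(x) for x in im[215:350,u-1:u+2].mean((1,2))])
for u in(262,):print(u,[int(x) for x in im[150:350,u-2:u+3].mean((1,2))])
print("row265",[int(x) for x in im[263:267,195:330].mean((0,2))])
```

```text
yaw 22.781734189705507
-4 far/near top edge [264.6 260.2] [264.3 344.7] far low [264.2 225.1] tips [264.7 163.8] [264.8 168.6] bore top [264.5 280.3] [264.4 327.8] corner [211.7 260. ] [317.5 260.1] arm z [264.5 252.8]
-2 far/near top edge [264.6 255.5] [264.3 340.9] far low [264.2 221.2] tips [264.7 158.7] [264.8 163.2] bore top [264.6 275.8] [264.4 323.8] corner [211.5 255.3] [317.8 255.4] arm z [264.5 248.2]
0 far/near top edge [264.7 250.7] [264.3 337.1] far low [264.2 217.2] tips [264.7 153.6] [264.9 157.8] bore top [264.6 271.2] [264.4 319.8] corner [211.2 250.5] [318.1 250.6] arm z [264.6 243.6]
2 far/near top edge [264.7 245.9] [264.3 333.2] far low [264.2 213.3] tips [264.7 148.4] [264.9 152.3] bore top [264.6 266.6] [264.4 315.7] corner [211.  245.7] [318.3 245.8] arm z [264.6 238.9]
222 [90, 91, 92, 92, 91, 91, 92, 87, 68, 48, 42, 42, 43, 39, 39, 39, 38, 39, 41, 41, 43, 44, 42, 40, 41, 39, 41, 42, 42, 42, 43, 44, 44, 46, 46, 47, 46, 46, 45, 45, 44, 50, 62, 64, 65, 65, 65, 65, 65, 65, 65, 65, 66, 66, 65, 65, 66, 64, 65, 65, 65, 65, 65, 65, 66, 64, 61, 52, 47, 46, 46, 46, 46
[... 2648 characters left out ...]
37, 38, 37, 38, 38, 38, 37, 37, 38, 40, 42, 44, 44, 44, 44, 44, 45, 53, 61, 73, 88, 98, 101, 100, 101, 100, 100, 100, 100, 100, 100, 100, 100, 100, 100]
row265 [25, 45, 65, 72, 72, 71, 71, 71, 71, 71, 71, 72, 71, 66, 46, 42, 59, 66, 66, 65, 65, 66, 65, 65, 66, 66, 65, 65, 65, 64, 64, 64, 64, 65, 66, 65, 63, 59, 58, 60, 61, 60, 60, 60, 58, 57, 57, 57, 57, 59, 59, 59, 61, 62, 64, 66, 66, 66, 66, 66, 66, 66, 65, 65, 63, 63, 63, 63, 63, 62, 62, 62, 62, 61, 61, 61, 62, 63, 63, 63, 63, 63, 63, 64, 63, 63, 62, 62, 62, 63, 62, 63, 63, 63, 63, 61, 59, 58, 62, 65, 67, 66, 66, 66, 66, 66, 66, 66, 65, 66, 65, 65, 64, 64, 64, 65, 65, 66, 60, 47, 45, 61, 70, 71, 71, 71, 71, 71, 72, 71, 71, 71, 66, 49, 29]
```

```bash
python3 -m jog '[[[-1,0.33,-0.56,0,0,0,0],[-1,0.33,-0.56,-1.5,0,0,0],[-1,0.33,-0.56,-3.3,0,0,0],[-1,0.33,-0.56,-3.5,0,0,0],[-1,0.33,-0.56,-3.5,0,0,0]]]'
cat > fit.py <<'E'
import sys
from h import *
from scipy.optimize import least_squares
n=sys.argv[1]
im=cv2.imread(f"pics/{n}.png");c=np.load(f"pics/{n}.npz");hsv=cv2.cvtColor(im,cv2.COLOR_BGR2HSV)
m=(((hsv[...,0]<6)|(hsv[...,0]>174))&(hsv[...,1]>170)&(hsv[...,2]>50)).astype(np.uint8)
h=cv2.convexHull(np.vstack(cv2.findContours(m,0,cv2.CHAIN_APPROX_NONE)[0]))[:,0]
h=h[h[:,1]<int(sys.argv[2])];P=unproj(c,h,37)[:,:2]
r=least_squares(lambda p:np.hypot(*(P-p[:2]).T)-p[2],[497,-150,98],loss="soft_l1");print(r.x,np.abs(r.fun).max())
r=least_squares(lambda p:np.hypot(*(P-p[:2]).T)-97.6,[497,-150],loss="soft_l1");print(r.x,np.abs(r.fun).max())
E
python3 fit.py w1 400;python3 fit.py w4 215
python3 - <<'E'
from station import env
for i in range(4): env.capture("top")
E
python3 look.py w5;python3 fit.py w5 200
```

```text
time: 6.05
tcp_pos: [500.8, -152.1, 118.9]
orientation: [-0.0, 0.98, 0.197, -0.0]
contact_force: [-0.0, -0.5, -0.6]
width: 0.459
finger_force: 61.4
[ 497.71398432 -150.47604888   97.37131196] 0.40260771118256855
[ 497.68792255 -150.49010715] 0.606032531302418
[ 497.95936768 -150.23650766   97.34880877] 0.5840718962487443
[ 497.66693044 -150.33300971] 0.5968634517805924
[ 501.59744459 -152.75105344  119.90730027] [4.19773026e-04 9.80459595e-01 1.96719127e-01 6.25581255e-04] [-0.002 -0.     0.003  0.    -0.002 -0.   ]
[ 498.20452272 -150.23984801   97.20049101] 0.4813076399704954
[ 497.7575507  -150.46896245] 0.5821062252479408
```

View pics/w5.png

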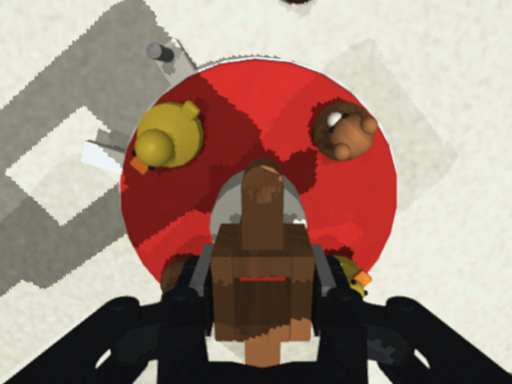

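```bash
python3 -m jog '[[[-1,-0.14,0.2,0,0,0,0],[-1,-0.14,0.2,-0.5,0,0,0],[-1,-0.14,0.2,-0.8,0,0,0],[-1,-0.14,0.2,-0.8,0,0,0],[-1,-0.14,0.2,-0.8,0,0,0]]]'
python3 - <<'E'
from station import env
for i in range(12):
    env.capture("top")
    if i%3==2: s=env.observe(); print(s["tcp_pos"].round(2),s["contact_force"].round(2))
E
```

```text
time: 6.8
tcp_pos: [499.4, -150.5, 110.8]
orientation: [-0.0, 0.98, 0.197, -0.0]
contact_force: [0.7, -0.0, -1.4]
width: 0.452
finger_force: 61.4
[ 499.6  -150.6   111.13] [ 0.6  0.5 -1.1]
[ 499.58 -150.61  111.16] [-0.23  0.46 -1.19]
[ 499.56 -150.57  111.16] [-0.86 -1.03 -1.35]
[ 499.49 -150.54  111.1 ] [ 0.45  0.51 -0.97]
```

```bash
python3 -m jog '[[[-1,0.05,0,-0.3,0,0,0],[-1,0.05,0,-0.6,0,0,0],[-1,0.05,0,-0.8,0,0,0],[-1,0.05,0,-0.8,0,0,0],[-1,0.05,0,-0.8,0,0,0]]]';python3 -m jog '[[[-1,0,0,-0.2,0,0,0],[-1,0,0,-0.4,0,0,0],[-1,0,0,-0.5,0,0,0],[-1,0,0,-0.5,0,0,0],[-1,0,0,-0.5,0,0,0]]]'
```

```text
time: 7.9
tcp_pos: [499.9, -150.5, 102.9]
orientation: [-0.0, 0.98, 0.197, -0.0]
contact_force: [0.2, 0.3, -1.7]
width: 0.461
finger_force: 61.4
time: 8.4
tcp_pos: [500.0, -150.5, 98.1]
orientation: [-0.0, 0.98, 0.197, -0.0]
contact_force: [0.5, -0.3, -2.1]
width: 0.457
finger_force: 61.4
```

```bash
python3 -m jog '[[[-1,0,0,-0.4,0,0,0],[-1,0,0,-0.8,0,0,0],[-1,0,0,-1.2,0,0,0],[-1,0,0,-1.5,0,0,0],[-1,0,0,-1.5,0,0,0]]]';python3 -m jog '[[[-1,0,0,-0.2,0,0,0],[-1,0,0,-0.4,0,0,0],[-1,0,0,-0.5,0,0,0],[-1,0,0,-0.5,0,0,0],[-1,0,0,-0.5,0,0,0]]]'
```

```text
time: 8.9
tcp_pos: [499.6, -150.3, 82.5]
orientation: [-0.0, 0.98, 0.197, -0.0]
contact_force: [-0.6, 0.5, -1.6]
width: 0.461
finger_force: 61.4
time: 9.4
tcp_pos: [500.0, -150.5, 78.1]
orientation: [-0.0, 0.98, 0.197, 0.0]
contact_force: [-0.3, -0.2, -1.8]
width: 0.452
finger_force: 61.4
```

```bash
python3 -m jog '[[[-1,0,0,-0.1,0,0,0],[-1,0,0,-0.2,0,0,0],[-1,0,0,-0.2,0,0,0]]]'; python3 -m jog '[[[-1,0,0,-0.1,0,0,0],[-1,0,0,-0.15,0,0,0],[-1,0,0,-0.15,0,0,0]]]'
```

```text
time: 9.7
tcp_pos: [500.2, -150.6, 77.7]
orientation: [0.0, 0.98, 0.197, 0.0]
contact_force: [-3.3, 2.2, 16.4]
width: 0.458
finger_force: 63.7
time: 10.0
tcp_pos: [500.2, -150.6, 77.6]
orientation: [0.0, 0.98, 0.197, 0.001]
contact_force: [-8.0, 2.6, 32.6]
width: 0.461
finger_force: 65.7
```

```bash
python3 -m jog '[[[-1,0,0,0.25,0,0,0],[-1,-0.003,-0.024,0.25,0,0,-0.1],[-1,-0.008,-0.048,0.25,0,0,-0.2],[-1,-0.016,-0.072,0.25,0,0,-0.3],[-1,-0.026,-0.094,0.25,0,0,-0.4]]]'; python3 -c "
from station import env
s=env.observe();print(s['wrist_torque'],s['qpos'],s['contact_force'])"
```

```text
time: 10.5
tcp_pos: [499.9, -151.8, 77.8]
orientation: [0.0, 1.0, -0.004, 0.0]
contact_force: [-1.3, -1.1, 5.2]
width: 0.457
finger_force: 62.4
[-0.00912278  0.2576827   0.14539836] [-4.26843174e-01  4.43655906e-01  1.83812245e+00 -5.34509675e-04
  8.59040166e-01  1.15207808e+00] [-1.32902904 -1.07132241  5.16175101]
```

```bash
T="from station import env;s=env.observe();print('TQ',s['wrist_torque'].round(3),s['qpos'].round(3)[5],s['contact_force'].round(1))"; python3 -m jog '[[[-1,-0.012,-0.022,0,0,0,-0.1],[-1,-0.018,-0.032,0,0,0,-0.15],[-1,-0.018,-0.032,0,0,0,-0.15]]]' | sed -n 1,4p; python3 -c "$T"; python3 -m jog '[[[-1,-0.007,-0.01,0,0,0,-0.05],[-1,-0.014,-0.02,0,0,0,-0.1],[-1,-0.014,-0.02,0,0,0,-0.1]]]'| sed -n 1,4p; python3 -c "$T"
```

```text
time: 10.8
tcp_pos: [499.9, -152.3, 77.7]
orientation: [0.0, 0.997, -0.078, 0.0]
contact_force: [-1.7, -0.9, 5.5]
TQ [-0.104  0.212  0.003] 1.299 [-1.7 -0.9  5.5]
time: 11.1
tcp_pos: [499.8, -152.6, 77.7]
orientation: [0.0, 0.992, -0.127, 0.001]
contact_force: [-1.6, -1.3, 5.7]
TQ [-0.154  0.216 -0.038] 1.398 [-1.6 -1.3  5.7]
```

```bash
T="from station import env;s=env.observe();print('TQ',s['wrist_torque'].round(3),s['qpos'].round(3)[5],s['contact_force'].round(1),s['orientation'].round(4))"; python3 -m jog '[[[-1,-0.009,-0.009,0,0,0,-0.05],[-1,-0.017,-0.018,0,0,0,-0.1]]]' >/dev/null; python3 -c "$T"; python3 -m jog '[[[-1,-0.018,-0.016,0,0,0,-0.1]]]'>/dev/null; python3 -c "$T"; python3 -m jog '[[[-1,-0.01,-0.007,0,0,0,-0.05]]]'| sed -n 1,2p; python3 -c "$T"
```

```text
TQ [-0.111  0.166  0.596] 1.498 [-1.6 -0.5  4.5] [ 5.000e-04  9.843e-01 -1.768e-01  6.000e-04]
TQ [ 0.133 -0.339  2.688] 1.596 [ 0.1  0.4 13.3] [ 8.000e-04  9.745e-01 -2.242e-01  6.000e-04]
time: 11.5
tcp_pos: [499.4, -153.2, 77.8]
TQ [ 0.299 -0.064  3.693] 1.644 [ 0.2 -0.4  5. ] [ 1.200e-03  9.690e-01 -2.472e-01  6.000e-04]
```

```bash
cat > ang.py <<'E'
import sys
from h import *
for n in sys.argv[1:]:
    im=cv2.imread(f"pics/{n}.png");c=np.load(f"pics/{n}.npz");hsv=cv2.cvtColor(im,cv2.COLOR_BGR2HSV)
    m=((hsv[...,0]>20)&(hsv[...,0]<33)&(hsv[...,1]>150)).astype(np.uint8)
    num,l,s,ce=cv2.connectedComponentsWithStats(m)
    for i in range(1,num):
        if s[i,4]>60:
            P=unproj(c,ce[i],55)[0,:2]-[497.7,-150.5];print(n,s[i,4],np.hypot(*P).round(1),np.degrees(np.arctan2(P[1],P[0])).round(1))
E
python3 look.py w6; python3 ang.py w1 w5 w6
python3 - <<'E'
from h import *
c=np.load("pics/w1.npz")
for uv,z in(((155,146),31),((185,70),44)):
    P=unproj(c,uv,z)[0,:2]-[497.7,-150.5];print(np.hypot(*P),np.degrees(np.arctan2(P[1],P[0])))
E
```

```text
[ 499.43926315 -153.15313621   77.81582194] [ 1.22447929e-03  9.68958534e-01 -2.47219488e-01  6.20581427e-04] [ 0.001  0.     0.    -0.008 -0.001  0.442]
w1 1363 76.1 67.8
w1 1106 74.6 -112.3
w5 3587 76.3 68.1
w5 412 77.3 -100.9
w6 5365 75.6 33.7
w6 1884 70.0 -138.7
120.95181156381591 94.12655462135704
119.65632911308342 52.096223392007964
```

```bash
python3 look.py w7; python3 look.py w8; python3 ang.py w7 w8; python3 -c "
from station import env
s=env.observe();print(s['wrist_torque'],s['qpos'],s['contact_force'],s['width'])
from h import *
im=cv2.imread('pics/w8.png');c=np.load('pics/w8.npz')
# unrolled rim: brightness vs angle at r=112..120 heights
for r,z in((108,31),(116,31),(122,44)):
  a=np.radians(np.arange(30,80,1.5));P=np.c_[497.7+r*np.cos(a),-150.5+r*np.sin(a),0*a+z]
  uv=proj(c,P).round().astype(int);print(r,[(int(round(np.degrees(t))),int(im[v,u].mean())) if 0<=u<512 and 0<=v<384 else None for t,(u,v) in zip(a,uv)])
"
```

```text
[ 499.47105297 -153.16647205   77.81769175] [ 1.31319264e-03  9.68816673e-01 -2.47774314e-01  6.47516972e-04] [-0.     0.     0.002 -0.     0.001 -0.09 ]
[ 499.46377723 -153.11354081   77.82183018] [ 1.27002124e-03  9.69166336e-01 -2.46403303e-01  6.42554256e-04] [ 0.    -0.002 -0.001  0.001  0.    -0.031]
w7 5367 75.5 33.7
w7 1902 70.0 -138.7
w8 5375 75.6 33.7
w8 1873 69.9 -138.6
[-0.04788914  0.12105274  2.61724983] [-0.42816476  0.4432607   1.83872839 -0.00297103  0.85789659  1.64179571] [-0.38660986 -0.43378281  4.63236125] 0.45676399938886925
108 [(30, 232), (32, 233), (33, 233), (34, 232), (36, 232), (38, 234), (39, 234), (40, 230), (42, 231), (44, 144), (45, 138), (46, 145), (48, 137), (50, 71), (51, 54), (53, 83), (54, 96), (56, 88), (57, 159), (58, 162), (60, 162), (62, 161), (63, 161), (64, 158), (66, 138), (68, 135), (69, 136), (70, 135), (72, 137), (74, 134), (75, 133), (76, 137), (78, 134), (80, 132)]
116 [(30, 234), (32, 231), (33, 231), (34, 231), (36, 228), (38, 232), (39, 232), (40, 233), (42, 233), (44, 233), (45, 153), (46, 238), (48, 160), (50, 127), (51, 55), (53, 55), (54, 52), (56, 84), (57, 150), (58, 161), (60, 161), (62, 160), (63, 161), (64, 154), (66, 139), (68, 138), (69, 136), (70, 135), (72, 137), (74, 134), (75, 138), (76, 138), (78, 136), (80, 133)]
122 [(30, 226), (32, 230), (33, 231), (34, 233), (36, 231), (38, 234), (39, 231), (40, 229), (42, 233), (44, 233), (45, 137), (46, 141), (48, 141), (50, 140), (51, 139), (53, 114), (54, 113), (56, 112), (57, 141), (58, 137), (60, 139), (62, 139), (63, 139), (64, 135), (66, 136), (68, 134), (69, 135), (70, 134), (72, 132), (74, 132), (75, 136), (76, 139), (78, 134), (80, 139)]
```

The platter has turned 34°. The lug spans about 57–65° and sits against the pin at about 56°. It isn't moving under 2.6 N m, so this is the stop. I'll unwind the wrist before releasing.

```bash
T="from station import env;s=env.observe();print('TQ',s['wrist_torque'].round(3),s['qpos'].round(3)[5],s['contact_force'].round(1),s['orientation'].round(4))"; python3 -m jog '[[[-1,0.01,0.01,0,0,0,0.06],[-1,0.01,0.01,0,0,0,0.06]]]' >/dev/null; python3 -c "$T"; python3 -m jog '[[[-1,0.007,0.007,0,0,0,0.05],[-1,0.007,0.007,0,0,0,0.05]]]'>/dev/null; python3 -c "$T"; python3 look.py w9; python3 ang.py w9
```

```text
TQ [0.005 0.142 1.481] 1.583 [-1.5 -1.4  5.8] [ 8.00e-04  9.76e-01 -2.18e-01  6.00e-04]
TQ [-0.068  0.253  0.484] 1.534 [-1.8 -1.4  6.1] [ 5.000e-04  9.809e-01 -1.946e-01  6.000e-04]
[ 499.59336606 -152.85312727   77.76412017] [ 5.21856594e-04  9.80891762e-01 -1.94552625e-01  5.94950371e-04] [ 0.    -0.    -0.001  0.    -0.002  0.031]
w9 5466 75.7 33.7
w9 1154 68.8 -135.5
```

```bash
python3 -m jog '[[[-1,0.003,0.003,0,0,0,0.02],[-1,0.003,0.003,0,0,0,0.02],[0.5,0.003,0.003,0,0,0,0.02],[0.5,0.003,0.003,0,0,0,0.02],[0.5,0.003,0.003,0,0,0,0.02]]]' 20;  python3 -m jog '[[[0.5,0,0,0,0,0,0],[0.5,0,0,1,0,0,0],[0.5,0,0,3,0,0,0],[0.5,0,0,6,0,0,0],[0.5,0,0,10,0,0,0]]]'; python3 -m jog '[[[0.5,-0.5,0,5,0,0,0],[0.5,-0.5,0,5,0,0,0],[0.5,-0.5,0,5,0,0,0]]]'|head -2; python3 look.py w10; python3 ang.py w10; python3 fit.py w10 400
python3 - <<'E'
from h import *
# compare handle model at shaft: bottom z=72 -> top 106
im=cv2.imread("pics/w10.png").astype(int);c=np.load("pics/w10.npz")
hsv=cv2.cvtColor(im.astype(np.uint8),cv2.COLOR_BGR2HSV)
m=((hsv[...,0]>6)&(hsv[...,0]<18)&(hsv[...,1]>100)).astype(np.uint8)
num,l,s,ce=cv2.connectedComponentsWithStats(m)
u0=proj(c,[497.7,-150.5,100])[0];k=min([i for i in range(1,num) if s[i,4]>300],key=lambda i:np.hypot(*(ce[i]-u0)));print(u0,s[k],ce[k])
M=(l==k)
from scipy.spatial.transform import Rotation as R
def model(dx,dy,z,yaw):
    out=np.zeros(M.shape,np.uint8)
    def hull(b):
        P=np.array(b);a=np.radians(yaw);Q=np.c_[497.7+dx+P[:,0]*np.cos(a)-P[:,1]*np.sin(a),-150.5+dy+P[:,0]*np.sin(a)+P[:,1]*np.cos(a),P[:,2]+z]
        cv2.fillConvexPoly(out,cv2.convexHull(proj(c,Q).round().astype(np.int32)),1)
    hull([(x,y,h) for x in(-20,20) for y in(-20,20) for h in(0,34)])
    hull([(sx*46+8*np.cos(t),8*np.sin(t),h) for sx in(-1,1) for t in np.linspace(0,6.28,16) for h in(12,28)])
    return out>0
Mf=cv2.morphologyEx(M.astype(np.uint8),cv2.MORPH_CLOSE,np.ones((25,25)))>0
best=sorted([((model(dx,dy,z,y)&Mf).sum()/(model(dx,dy,z,y)|Mf).sum(),z,y,dx,dy) for z in(68,72,76,80,84) for y in range(-24,4,2) for dx in(-2,0,2) for dy in(-2,0,2)],reverse=True)
for b in best[:6]:print(b)
E
```

```text
time: 12.6
tcp_pos: [499.2, -152.1, 77.0]
orientation: [-0.0, 0.983, -0.186, -0.0]
contact_force: [-0.4, 0.3, -0.2]
width: 0.748
finger_force: 0.0
time: 13.1
tcp_pos: [497.9, -151.6, 177.5]
orientation: [-0.0, 0.983, -0.186, -0.002]
contact_force: [0.1, 0.1, 0.1]
width: 0.754
finger_force: 0.0
time: 13.4
tcp_pos: [495.0, -152.6, 229.0]
[ 495.00725953 -152.57448818  229.03242918] [ 4.21741660e-04  9.82538989e-01 -1.86045986e-01  1.96187527e-03] [ 0.002  0.042  0.049 -0.    -0.011 -0.   ]
w10 1525 75.8 33.2
w10 1202 74.8 -146.4
w10 271 347.2 104.7
[ 497.48102769 -150.91282677   97.46593408] 0.5414793514562461
[ 497.45222545 -150.90614597] 0.7002141578783068
[259.86439535 182.71980431] [ 235  117   51  126 3317] [259.99216159 179.37202291]
(np.float64(0.9382022471910112), 68, -18, -2, 0)
(np.float64(0.9218374218374218), 68, -20, -2, 0)
(np.float64(0.9173377546186642), 72, -18, -2, 0)
(np.float64(0.915642323451434), 68, -18, 0, 0)
(np.float64(0.9084041548630784), 72, -18, 0, 0)
(np.float64(0.9028760018859029), 72, -20, -2, 0)
```

```bash
python3 -c "
from station import env
print(env.close_job())"
```

```text
the job is handed in; nothing more can be done
None
```

The handle is on the shaft right way up and fully home on the white shoulder. The carousel has been turned clockwise about 34° to its stop, the gripper is clear, and the job is handed in at about 13.5 s.

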